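Index the carver's turntable by one hole

TASK

On the stone carver's turntable, press the spring plunger between the two upright cheeks right in with the fingertips, turn the platter clockwise (seen from above) to the next hole of the index plate, and let the plunger spring back up so that its pin locks in that hole. Do not turn past that hole. Only press and push: lift nothing, leave the square stone carving standing where it is on the platter, and do not disturb the other things on the bench.

Things in the scene. Friction and masses are not known exactly. Their poses are not given: they have to be found in the camera images.
- turntable: fixed foot of the turntable: grey disc 300 mm across, 10 mm thick, with a fixed steel index plate (226 mm across, top 46 mm above the bench, 8 mm thick) that has 8 holes of 13 mm, 45 degrees apart, on a circle of 98 mm radius. Origin on the turning axis at bench level, z up. The hole that holds the pin at the start is on its own -x side
- platter (a joint): turn of the steel platter (disc 170 mm across) with its plunger carrier about the vertical axis, rad: 0 at the start hole, growing clockwise seen from above; next hole at 0.785. About 0.02 rad of play in a hole; with the plunger in it turns with a push of some 1.5 to 2.5 N at the cheeks and stays where it is left
- plunger (a joint): how far the plunger is pressed down, m: 0 = up, pin in a hole; 0.012 = right in. Spring return, 3.6 N to start, 7.2 N at the stop. From 0.010 on the pin is clear below the plate and the platter can turn. The pin enters holes from beneath: let go between holes, the plunger stays down at about 0.009 and springs up by itself when turned on to a hole, which stops the platter
- button_top (a point): centre of the top of the plunger's round steel button (30 mm across), which faces up; 125 mm from the turning axis, 88 mm above the bench when up, 76 mm when right in. It goes round with the platter
- cheeks (a point): midway between the tops of the two upright steel cheeks of the platter's carrier, over the button, 104 mm above the bench, 16 mm over the raised button. They are 6 mm thick and 34 mm long towards the axis, inner faces 26 mm before and behind this point along the path round the axis, open inwards and outwards: fingertips between them can press the button and push a cheek to turn the platter
- hole_next (a point): centre, at the plate's top face, of the hole that the pin must lock in (45 degrees clockwise from the start hole, 98 mm from the axis, 46 mm above the bench); the pin lies 27 mm nearer to the axis than the button's centre, on the same radius
- platter_top (a point): centre of the platter's top face, on the turning axis, 62 mm above the bench
- carving_center (a point): middle of the loose pale stone block carved with a rosette, 92 x 92 mm and 49 mm high (top 111 mm above the bench), standing on the middle of the platter and riding round with it; 22 mm above its underside
- chisel_a: loose stone chisel lying beside the turntable, about 235 mm long and 24 mm high; leave it alone
- brush: loose hand brush 190 mm long lying on the other side of the turntable; leave it alone
- chisel_b: loose wide chisel lying at the robot's right, about 255 mm long; leave it alone
- mallet: loose round wooden mallet standing on its head at the robot's right, 84 mm across, 185 mm high; leave it alone
- wax_jar: loose jar, 66 mm across and 70 mm high, at the left; leave it alone
- offcut: loose stepped stone offcut 90 x 60 x 60 mm, at the left; leave it alone
- square: loose steel square lying at the right, 150 x 130 mm, 12 mm high; leave it alone
Things that resemble listed ones, but are neither listed nor needed, are in the scene too. What is shaped like the part that bears carving_center but pink or turquoise is not meant.

How it is judged:
By the outcome, as a careful person would: the job done as asked, in the order asked, and still so for the second after the job is handed in, with the robot touching nothing.
It also fails if it takes over 40 s, if anything falls off the work surface, if the arm or the gripper's body presses on something with over 40 N, if the wrist force passes 120 N, or if a joint passes its speed limit or range.

ROBOT

A 6-joint arm with a two-finger parallel gripper is mounted at the origin on the work surface. World frame = base frame: x ahead of the robot, y to its left, z up, the work surface at z = 0. Lengths are in m, angles in rad, forces in N, time in s.
With the tool pointing down it reaches from about 0.375 to 0.925 m from the base axis. Payload 5.7 kg.
Tool frame: the origin (TCP) lies between the finger pads; the fingertips stand 11 mm ahead of it and the grasp point (between the pads) lies 8 mm behind it; z points along the fingers, y is the line along which they close (so a half turn about z gives the same grasp; the last joint's range is limited). The gripper opens to 85 mm and grips with 20 to 120 N. Pads are 22 mm wide; open, the fingers measure 114 mm over their backs; the gripper's body (76 mm by 85 mm) begins 54 mm behind the grasp point. The pads swing forward as they close: fully open they stand 13 mm farther back than shut.
Start: joints at [-0.115, 0.359, 1.51, -0, 1.272, -0.115], TCP at [0.6, -0, 0.242] pointing down, gripper open.
Joint ranges: [-2.97, 2.97], [-1.01, 2.36], [0.21, 2.38], [-0.96, 4.11], [0.2, 2.71], [-2.98, 2.98]. Speed limits (rad/s): [2.39, 2.39, 3.14, 3.14, 3.14, 3.14].

INTERFACE

Orientations are given as a unit quaternion [x, y, z, w].
In Python, from plant import env gives the robot as it stands.
- The arm moves only by the tool drive_tool, never from a script. Its arguments are lists of equal length, an entry for each row: "slide": the shift along the tool's x, y, z in mm, a list of three; "yaw": the turn about the tool's z in rad. A call has 1 to 12 rows; each row is the pose to reach, as a shift and turn from the pose commanded when the call began, along the tool's axes at that moment; what a row does not reach only later rows make up. A row lasts 1/12 s, in which the tool goes at most 41.7 mm and 7.16 degrees, less where a joint would pass 70% of its speed; a pose out of reach is approached as far as the arm can. A call with a gripper value outside its range is refused whole. "claw" is the opening, from -1 (shut) to 1 (fully open), so that 0 is half open, set as the call begins (left out, the last holds). The fingers move at their own pace and stop on an object; "squeeze" is the grip in N (left out, the last holds). Time passes only in rows, so rows that repeat a pose let the fingers close. It gives the time, the measured TCP pose, the force, the opening and the grip force at its end, in the units of the state.
- env.state(): the state, without advancing time (a new reading comes with each control period).
- env.camera(name): name is "scene" or "side" or "wrist"; returns the picture (400x640x3 uint8, red, green, blue); there is no depth.
- env.calibration(name): a dict with "fovy" (degrees; the focal length in pixels is half the picture's height over the tangent of half this angle, whatever the lens; pixels are square), "cx", "cy" (the principal point, pixels), "dist_coeffs" ([k1, k2, p1, p2, k3] as OpenCV has them; the pictures are not rectified), "cam_to_world" (4x4, takes a point from camera to world coordinates); the wrist camera has in their place "tool_from_camera" (4x4, takes a point from camera to tool coordinates, whose origin is the TCP and whose axes are the flange's). Camera axes: x right, y up, looking along -z (the intrinsics and any distortion apply to the point x, -y, -z); pixel columns grow to the right and rows downward; lengths in m; the calibration is good to about 2 mm. A picture is of the moment at which its call begins: read the wrist's pose just before it. calibration takes no time and is no camera call.
- env.close_job(): hands the job in; it is judged then, once.
The state is a dict: "t": time; "qpos": joint angles; "qd": joint speeds; "tau": joint torques, N m; "tool_pos": TCP position; "tcp_rot": TCP orientation; "wrist_force": force on the tool from outside, world axes, zero at the start; "moment": the same for the moment, N m; "gripper_width": finger opening in m; "grip_force": force on a finger pad.
Only numpy, scipy, OpenCV 4.12 (cv2) and the standard library are available. Lean on these libraries where they do the work, as an engineer would, in place of code of your own. Each camera call takes 0.05 s, during which the arm holds its last target. There are 200 camera calls.

## Working session

There is one attempt and no reset: what is moved stays moved. The work goes in short steps, Python scripts to look and compute and a tool call to move; the robot and the scene stay as the last step left them, time stands still between calls to the robot, and variables do not carry over. Pictures are saved under pics/ and viewed, at most 13 in all, crops included, and the job is handed in when it is done.

Besides the shell and the picture viewer there is one more tool, called after "Request:" as name(argument=value, ...) on one line, values as JSON. drive_tool: Moves the arm, as the interface text tells. Its arguments: {"type":"object","properties":{"slide":{"type":"array","items":{"type":"array","items":{"type":"number"}}},"yaw":{"type":"array","items":{"type":"number"}},"claw":{"type":"number"},"squeeze":{"type":"number"}},"required":["slide","yaw"]}

```bash
mkdir -p pics
python3 - <<'E'
from plant import env
import cv2,numpy as np
for n in("scene","side"):
    cv2.imwrite(f"pics/{n}0.png",env.camera(n)[:,:,::-1]); print(n,env.calibration(n))
print(env.calibration("wrist"));print(env.state())
E
```

```text
scene {'fovy': 53.08633209319531, 'cx': 323.92508351807334, 'cy': 199.33871770064184, 'dist_coeffs': array([-0.04723311,  0.        ,  0.        ,  0.        ,  0.        ]), 'cam_to_world': array([[-0.43166937, -0.63802476,  0.63764094,  1.31236733],
       [ 0.90194299, -0.3152231 ,  0.2951834 ,  0.28865331],
       [ 0.01266484,  0.70253741,  0.71153411,  0.91667771],
       [ 0.        ,  0.        ,  0.        ,  1.        ]])}
side {'fovy': 42.38374977526185, 'cx': 316.51300746343406, 'cy': 207.95403847545157, 'dist_coeffs': array([-0.09662408,  0.        ,  0.        ,  0.        ,  0.        ]), 'cam_to_world': array([[ 0.78587311,  0.41722756, -0.45642591, -0.15011421],
       [-0.61831276,  0.54166287, -0.56946525, -0.96547587],
       [ 0.00963237,  0.72974139,  0.68365541,  1.1854953 ],
       [ 0.        ,  0.        ,  0.        ,  1.        ]])}
{'fovy': 62.165037125302554, 'cx': 324.59890394244246, 'cy': 200.34467172055312, 'dist_coeffs': array([0.00946336, 0.        , 0.        , 0.        , 0.        ]), 'tool_from_camera': array([[-8.74153856e-05,  9.53926294e-01, 
[... 296 characters left out ...]
])}
{'t': 0.1, 'qpos': array([-1.15107938e-01,  3.59438280e-01,  1.51135781e+00,  1.97674963e-05,
        1.27246063e+00, -1.15089322e-01]), 'qd': array([ 0.00050783,  0.0008119 , -0.00151424, -0.00065576,  0.00095459,
        0.00051899]), 'tau': array([ 5.04615236e-04, -5.28650415e+01, -2.79350227e+01, -1.37166940e-04,
        4.90131526e-03,  3.56782721e-05]), 'tool_pos': array([5.99402097e-01, 6.35787513e-05, 2.41521659e-01]), 'tcp_rot': array([ 7.07115178e-01,  7.07097895e-01, -5.09473615e-04, -6.57876309e-04]), 'wrist_force': array([ 0.12373863, -0.07105775, -0.16969603]), 'moment': array([-0.00677521, -0.00107516, -0.01389488]), 'grip_force': 0.0, 'gripper_width': 0.08533841459556246}
```

View pics/scene0.png

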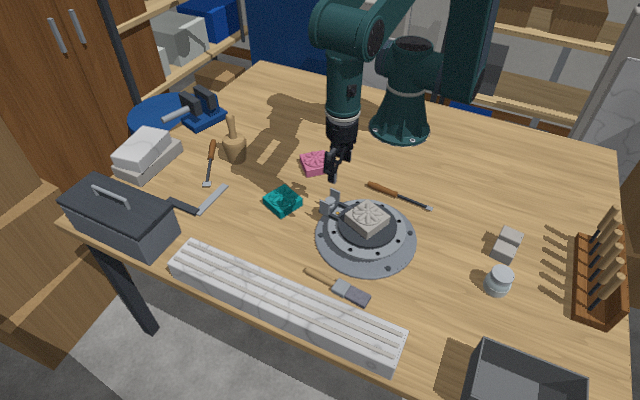

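View pics/side0.png

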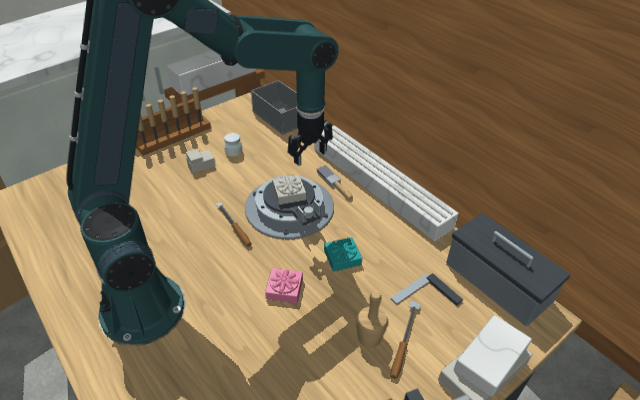

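The meant carving is the pale one at scene (367,218) and side (289,188), which stands on the turntable. The pink block at scene (314,162) and the turquoise one at scene (283,201) are decoys on the bench. I'll confirm this in enlarged crops.

Run:
```python
import cv2
for n,x,y in(("scene",306,180),("side",236,160)):
    a=cv2.imread(f"pics/{n}0.png")[y:y+96,x:x+116]
    a=cv2.resize(a,None,fx=6,fy=6,interpolation=cv2.INTER_CUBIC)
    for i in range(0,116,20): cv2.putText(a,str(x+i),(i*6,10),0,.4,(0,0,255),1);cv2.line(a,(i*6,0),(i*6,600),(0,0,255),1) if 0 else cv2.line(a,(i*6,12),(i*6,22),(0,0,255),1)
    for i in range(0,96,20): cv2.putText(a,str(y+i),(0,i*6+4),0,.4,(0,0,255),1)
    cv2.imwrite(f"pics/{n}1.png",a)
```

```text
(no output)
```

View pics/scene1.png

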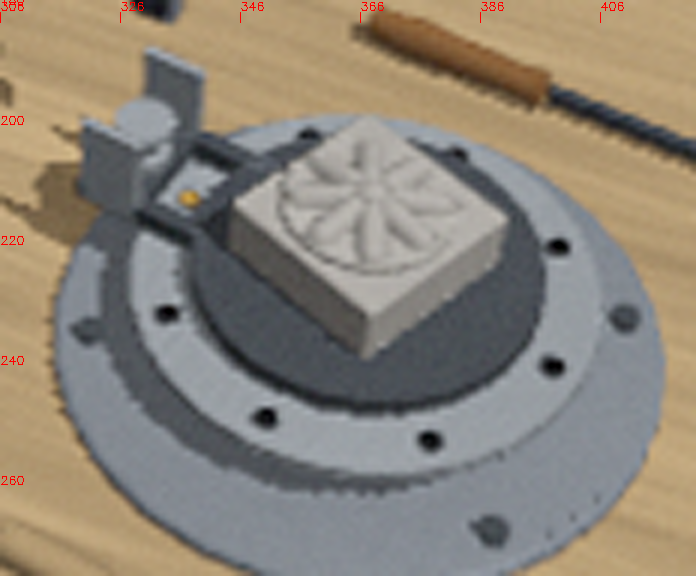

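View pics/side1.png

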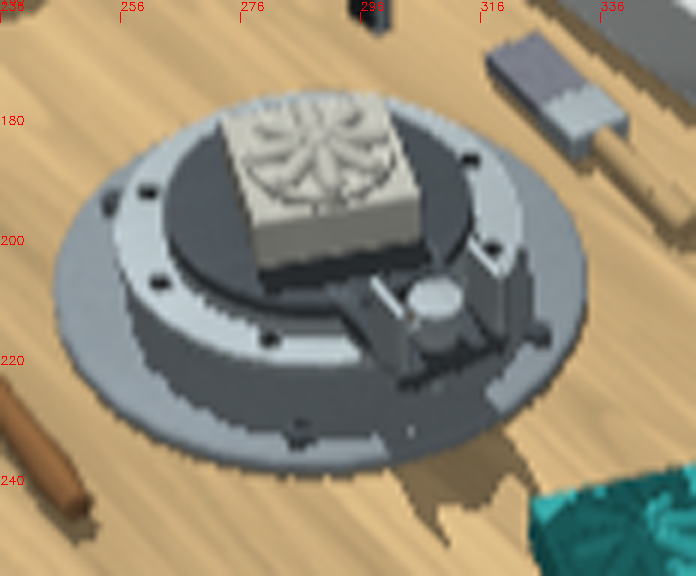

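The crops confirm it: the pale rosette block is on the turntable. The button is at scene (330,199) and side (308,209), between two cheeks. Next I'll fit the turntable pose to the holes and the button in both views.

```bash
cat > h.py <<'E'
from plant import env
import cv2,numpy as np
from scipy.optimize import least_squares
def proj(P,cal,T=None):
    T=cal["cam_to_world"] if T is None else T
    f=200/np.tan(np.radians(cal["fovy"]/2))
    p=(np.asarray(P,float)-T[:3,3])@T[:3,:3]*[1,-1,-1]
    K=np.array([[f,0,cal["cx"]],[0,f,cal["cy"]],[0,0,1.]])
    return cv2.projectPoints(p,np.zeros(3),np.zeros(3),K,cal["dist_coeffs"])[0][:,0]
def pt(c,th,r,z): # th: direction of the radius (world)
    return [c[0]+r*np.cos(th),c[1]+r*np.sin(th),z]
E
python3 - <<'E'
from h import *
obs={"scene":((306,180),[(558,247),(553,366),(430,440),(265,418),(167,313),(457,153),(310,135)],(147,118)),
"side":((236,160),[(149,192),(160,283),(270,340),(471,160),(492,249)],(435,298))}
cals={n:env.calibration(n) for n in obs}
def res(v,full=False):
    out=[]
    for n,(o,hs,b) in obs.items():
        f=lambda q:(np.array(q)+.5)/6-.5+o
        H=proj([pt(v,v[2]+k*np.pi/4,.098,.046) for k in range(8)],cals[n])
        for h in hs:
            d=H-f(h); out.append(d[np.argmin((d**2).sum(1))])
        out.append(proj([pt(v,v[2],.125,.088)],cals[n])[0]-f(b))
    return np.array(out) if full else np.ravel(out)
best=min((least_squares(res,[.75,.05,t],loss="soft_l1") for t in np.arange(0,6.3,.25)),key=lambda s:s.cost)
v=best.x;print(v,np.degrees(v[2]));print(res(v,True).round(2))
for k in range(4):print(k*15,pt(v,v[2]-k*np.pi/12,.125,.088))
E
```

```text
[0.5742469  0.08423921 4.59619365] 263.34249811290533
[[ 0.3  -0.26]
 [ 0.06 -0.29]
 [ 0.12 -0.27]
 [ 0.17 -0.51]
 [ 0.27 -0.35]
 [ 0.22  0.14]
 [ 0.07 -0.08]
 [ 0.03 -0.45]
 [ 0.47 -0.23]
 [ 0.46 -0.28]
 [ 0.17 -0.2 ]
 [ 0.29 -0.09]
 [ 0.31 -0.15]
 [ 0.38 -0.21]]
0 [np.float64(0.5597551461125188), np.float64(-0.03991790730196755), 0.088]
15 [np.float64(0.5281147149069423), np.float64(-0.03193661407393748), 0.088]
30 [np.float64(0.4996181159425154), np.float64(-0.016038130626537847), 0.088]
45 [np.float64(0.47620734534580733), np.float64(0.006694087666777107), 0.088]
```

Request:
drive_tool(slide=[[-10, -10, 15], [-20, -20, 35], [-30, -30, 55], [-40, -40, 75], [-40, -40, 75], [-40, -40, 75]], yaw=[0.03, 0.06, 0.09, 0.116, 0.116, 0.116], claw=-1)

```text
t: 0.6
tool_pos: [0.5588, -0.04, 0.1664]
tcp_rot: [0.747, 0.665, -0.001, -0.001]
wrist_force: [0.4, -0.1, 0.7]
gripper_width: 0.012
grip_force: 0.0
```

Run:
```python
from h import *
from scipy.spatial.transform import Rotation as R
s=env.state();im=env.camera("wrist")[:,:,::-1].copy();c=env.calibration("wrist")
T=np.eye(4);T[:3,:3]=R.from_quat(s["tcp_rot"]).as_matrix();T[:3,3]=s["tool_pos"];T=T@c["tool_from_camera"]
v=[0.57425,0.08424,4.59619]
P=[pt(v,v[2],.125,.088)]+[pt(v,v[2]+k*np.pi/4,.098,.046) for k in range(8)]
P+=[pt(v,v[2]+a,r,.104) for r in(.108,.142) for a in (np.arctan(.026/r),-np.arctan(.026/r))]
for q in proj(P,c,T): cv2.circle(im,tuple(q.round().astype(int)),2,(0,0,255),-1)
cv2.imwrite("pics/w1.png",im);print(s["t"],s["tool_pos"],s["tcp_rot"],s["gripper_width"])
```

```text
0.6 [ 0.55877118 -0.03997033  0.16640259] [ 0.74707682  0.66473569 -0.0008869  -0.00138323] 0.011969790414075279
```

View pics/w1.png

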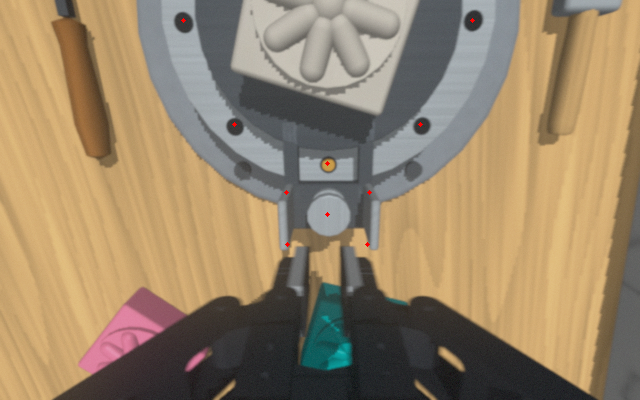

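The predicted points (button (327,214), cheek edges, holes, pin) land on the picture to within a pixel or two, so the fit is good. The leading cheek is the left one, on the tool's -y side.

Request:
drive_tool(slide=[[0, -3, 0], [0, -6, 0], [0, -6, 10], [0, -6, 30], [0, -6, 50], [0, -6, 60], [0, -6, 60], [0, -6, 60]], yaw=[0, 0, 0, 0, 0, 0, 0, 0], claw=-1)

```text
t: 1.32
tool_pos: [0.5538, -0.0391, 0.107]
tcp_rot: [0.747, 0.665, -0.0, -0.0]
wrist_force: [0.2, -0.1, 0.6]
gripper_width: -0.0
grip_force: 0.0
```

```bash
cat > look.py <<'E'
from h import *
import sys
s=env.state();a=env.camera("scene")[:,:,::-1][170:270,290:420];b=env.camera("side")[:,:,::-1][140:240,230:360]
cv2.imwrite(sys.argv[1],cv2.resize(np.vstack([a,b]),None,fx=3,fy=3,interpolation=cv2.INTER_CUBIC))
v=[0.57425,0.08424,4.59619];d=s["tool_pos"][:2]-v[:2];R=s["tcp_rot"]
print(s["t"],s["tool_pos"],"r",np.hypot(*d),"ang cw",(v[2]-2*np.pi-np.arctan2(d[1],d[0])),"F",s["wrist_force"],s["gripper_width"])
E
python3 look.py pics/l1.png
```

```text
1.3167 [ 0.55380103 -0.03909663  0.10695678] r 0.12502033838316218 ang cw 0.04810443707230294 F [ 0.24401146 -0.13042861  0.61090188] -3.5681276056169656e-05
```

View pics/l1.png

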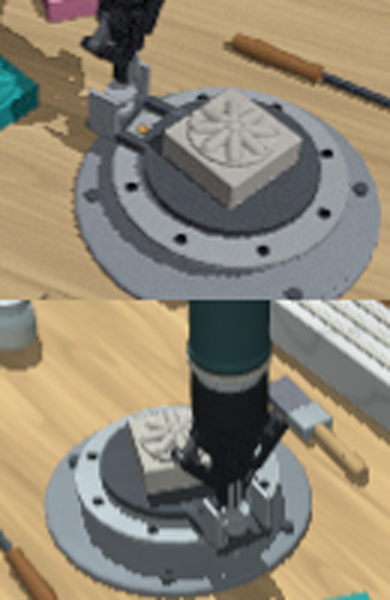

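The fingertips are between the cheeks and nothing is touching. Pressing the plunger now.

Request:
drive_tool(slide=[[0, 0, 7], [0, 0, 12], [0, 0, 16], [0, 0, 19], [0, 0, 20.5], [0, 0, 20.5]], yaw=[0, 0, 0, 0, 0, 0])

```text
t: 1.92
tool_pos: [0.555, -0.0395, 0.0872]
tcp_rot: [0.747, 0.665, 0.001, 0.001]
wrist_force: [1.0, -0.2, 6.1]
gripper_width: -0.0004
grip_force: 3.3
```

Request:
drive_tool(slide=[[0, 0, 1], [0, 0, 2], [0, 0, 2]], yaw=[0, 0, 0])

```text
t: 2.17
tool_pos: [0.5564, -0.0397, 0.0869]
tcp_rot: [0.747, 0.665, 0.002, 0.002]
wrist_force: [0.5, -0.1, 17.1]
gripper_width: -0.0002
grip_force: 8.8
```

The force rose to 17 N with z at 0.0869, so the plunger is at its stop. Next I'll work out the arc rows.

Run:
```python
import numpy as np
r=125
def call(a1,y1,al,y):
    p=lambda a:np.array([-r*np.cos(a),-r*np.sin(a)])
    # tool frame turned by yaw y1 relative to frame at platter angle 0 (turn about tool z, x->y); cw increases yaw
    c,s=np.cos(y1),np.sin(y1)
    out=[]
    for a,yy in zip(al,y):
        d=p(a)-p(a1); out.append([round(c*d[0]+s*d[1],1),round(-s*d[0]+c*d[1],1),0])
    print(out,[round(float(t-y1),3) for t in y])
al=.048+.03*np.arange(1,13); Y=lambda a:np.maximum(0,a-.098)
call(.048,0,al,Y(al))
a1=al[-1];al=a1+.03*np.arange(1,13); call(a1,Y(a1),al,Y(al)); print(al[-1])
```

```text
[[np.float64(0.2), np.float64(-3.7), 0], [np.float64(0.6), np.float64(-7.5), 0], [np.float64(1.0), np.float64(-11.2), 0], [np.float64(1.6), np.float64(-14.9), 0], [np.float64(2.3), np.float64(-18.6), 0], [np.float64(3.1), np.float64(-22.3), 0], [np.float64(4.0), np.float64(-25.9), 0], [np.float64(5.0), np.float64(-29.5), 0], [np.float64(6.1), np.float64(-33.1), 0], [np.float64(7.3), np.float64(-36.6), 0], [np.float64(8.7), np.float64(-40.1), 0], [np.float64(10.1), np.float64(-43.6), 0]] [0.0, 0.01, 0.04, 0.07, 0.1, 0.13, 0.16, 0.19, 0.22, 0.25, 0.28, 0.31]
[[np.float64(0.4), np.float64(-3.7), 0], [np.float64(1.0), np.float64(-7.4), 0], [np.float64(1.6), np.float64(-11.1), 0], [np.float64(2.4), np.float64(-14.8), 0], [np.float64(3.2), np.float64(-18.5), 0], [np.float64(4.2), np.float64(-22.1), 0], [np.float64(5.3), np.float64(-25.7), 0], [np.float64(6.5), np.float64(-29.2), 0], [np.float64(7.8), np.float64(-32.7), 0], [np.float64(9.2), np.float64(-36.2), 0], [np.float64(10.7), np.float64(-39.7), 0], [np.float64(12.3), np.float64(-43.0), 0]] [0.03, 0.06, 0.09, 0.12, 0.15, 0.18, 0.21, 0.24, 0.27, 0.3, 0.33, 0.36]
0.768
```

Request:
drive_tool(slide=[[0.2, -3.7, 0], [0.6, -7.5, 0], [1.0, -11.2, 0], [1.6, -14.9, 0], [2.3, -18.6, 0], [3.1, -22.3, 0], [4.0, -25.9, 0], [5.0, -29.5, 0], [6.1, -33.1, 0], [7.3, -36.6, 0], [8.7, -40.1, 0], [10.1, -43.6, 0]], yaw=[0, 0.01, 0.04, 0.07, 0.1, 0.13, 0.16, 0.19, 0.22, 0.25, 0.28, 0.31])

```text
t: 3.17
tool_pos: [0.5147, -0.0256, 0.0869]
tcp_rot: [0.841, 0.541, 0.002, 0.003]
wrist_force: [0.7, -4.6, 17.9]
gripper_width: 0.0002
grip_force: 9.0
```

```bash
python3 look.py pics/l2.png
```

```text
3.1667 [ 0.51469123 -0.02557204  0.08690963] r 0.12492370367905187 ang cw 0.38076746528691396 F [ 0.73568516 -4.64349599 17.89788284] 0.00020609204643969842
```

View pics/l2.png

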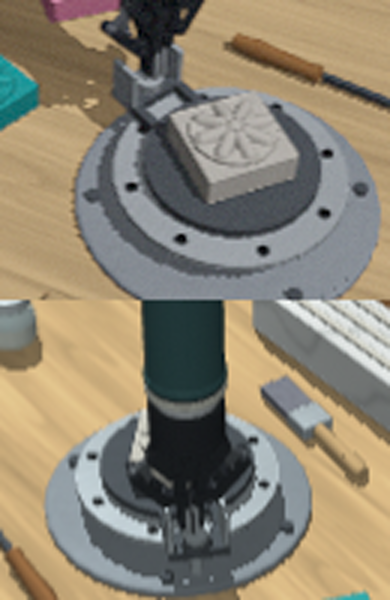

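The platter and the carving are turning together with the pin clear. Continuing.

Request:
drive_tool(slide=[[0.4, -3.7, 0], [1.0, -7.4, 0], [1.6, -11.1, 0], [2.4, -14.8, 0], [3.2, -18.5, 0], [4.2, -22.1, 0], [5.3, -25.7, 0], [6.5, -29.2, 0], [7.8, -32.7, 0], [9.2, -36.2, 0], [9.2, -36.2, 0]], yaw=[0.03, 0.06, 0.09, 0.12, 0.15, 0.18, 0.21, 0.24, 0.27, 0.3, 0.3])

```text
t: 4.18
tool_pos: [0.4839, -0.0016, 0.0868]
tcp_rot: [0.912, 0.409, 0.001, 0.001]
wrist_force: [-3.6, -3.4, 24.4]
gripper_width: 0.0001
grip_force: 11.9
```

```bash
python3 look.py pics/l3.png
python3 - <<'E'
from h import *
from scipy.spatial.transform import Rotation as R
s=env.state();im=env.camera("wrist")[:,:,::-1].copy();c=env.calibration("wrist")
T=np.eye(4);T[:3,:3]=R.from_quat(s["tcp_rot"]).as_matrix();T[:3,3]=s["tool_pos"];T=T@c["tool_from_camera"]
v=[0.57425,0.08424,4.59619]
for a,col in((.55,(0,255,0)),(.6,(0,255,255)),(.65,(0,0,255))):
    P=[pt(v,v[2]-a+sg*np.arctan(.026/r),np.hypot(r,.026),.104) for r in(.108,.142) for sg in(1,-1)]
    for q in proj(P,c,T): cv2.circle(im,tuple(q.round().astype(int)),2,col,-1)
q=proj([pt(v,v[2]-np.pi/4,.098,.046)],c,T)[0];print(q)
cv2.circle(im,tuple(q.round().astype(int)),3,(255,0,255),-1)
cv2.imwrite("pics/w2.png",im)
E
```

```text
4.1833 [ 0.48387856 -0.00160983  0.08683766] r 0.12464826375883849 ang cw 0.6948522874973504 F [-3.62627794 -3.38634772 24.40078563] 8.356357348821328e-05
[312.43548527 189.31907268]
```

View pics/w2.png

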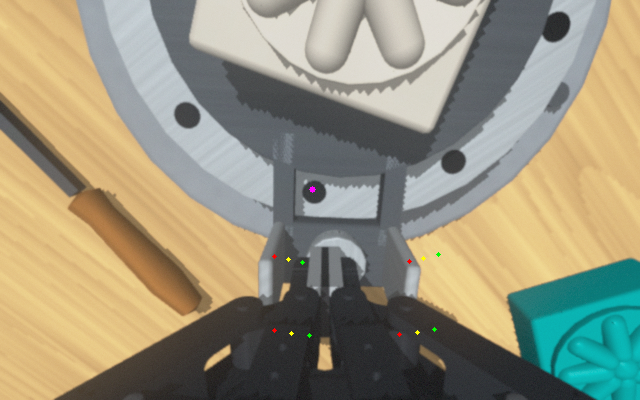

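The plunger is pressed right in. The window centre (337,190) is still 24 px from the hole (312,190), which puts the platter at about 0.655 rad. I'll move it another 0.08 rad with the plunger pressed, then look at the result.

Request:
drive_tool(slide=[[0.3, -2.5, -0.5], [0.6, -5.0, -0.5], [1.0, -7.5, -0.5], [1.4, -9.9, -0.5], [1.4, -9.9, -0.5]], yaw=[0.02, 0.04, 0.06, 0.08, 0.08])

```text
t: 4.75
tool_pos: [0.4772, 0.0062, 0.0869]
tcp_rot: [0.928, 0.373, 0.001, 0.001]
wrist_force: [-3.2, -2.3, 20.9]
gripper_width: 0.0
grip_force: 10.0
```

```bash
python3 look.py pics/l4.png
python3 - <<'E'
from h import *
im=env.camera("wrist")[:,:,::-1][140:300,230:440]
cv2.imwrite("pics/w3.png",cv2.resize(im,None,fx=2,fy=2))
E
```

```text
4.75 [0.47716251 0.00618441 0.0868595 ] r 0.12457389273453655 ang cw 0.7774393589440374 F [-3.17718495 -2.34269456 20.90296663] 2.6222708938506343e-05
```

View pics/w3.png

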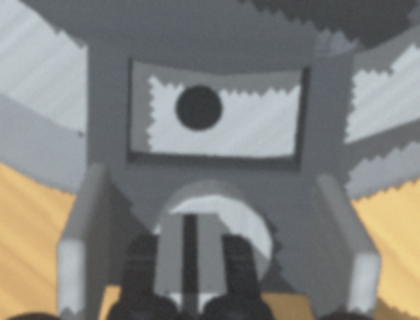

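Window centre is at x=217 and the hole at x=199 in the crop, so the platter is about 0.05 rad short of the hole. I'll lift the tips off the button but keep them between the cheeks.

Request:
drive_tool(slide=[[0, 0, -6], [0, 0, -14], [0, 0, -20], [0, 0, -20.5], [0, 0, -20.5]], yaw=[0, 0, 0, 0, 0])

```text
t: 5.32
tool_pos: [0.4761, 0.0067, 0.1059]
tcp_rot: [0.928, 0.373, 0.0, 0.0]
wrist_force: [0.5, -0.4, -0.1]
gripper_width: -0.0001
grip_force: 0.0
```

Request:
drive_tool(slide=[[0.2, -1.5, 0], [0.4, -3, 0], [0.6, -4.5, 0], [0.8, -6, 0], [1.0, -7, 0], [1.2, -8, 0], [1.3, -9, 0], [1.4, -9.5, 0], [1.5, -10, 0], [1.6, -10.5, 0], [1.7, -11, 0], [1.7, -11, 0]], yaw=[0, 0, 0, 0, 0.01, 0.02, 0.03, 0.035, 0.04, 0.045, 0.05, 0.05])

```text
t: 6.32
tool_pos: [0.4699, 0.0157, 0.1058]
tcp_rot: [0.937, 0.35, 0.0, 0.0]
wrist_force: [0.2, -1.7, -0.3]
gripper_width: 0.0
grip_force: 0.4
```

```bash
python3 look.py pics/l5.png
python3 - <<'E'
from h import *
im=env.camera("wrist")[:,:,::-1][140:300,230:440]
cv2.imwrite("pics/w4.png",cv2.resize(im,None,fx=2,fy=2))
E
```

```text
6.3167 [0.46993722 0.01574767 0.10584579] r 0.12478924157639686 ang cw 0.8735926659784345 F [ 0.21412374 -1.67896212 -0.28104045] 3.547147923153503e-05
```

View pics/w4.png

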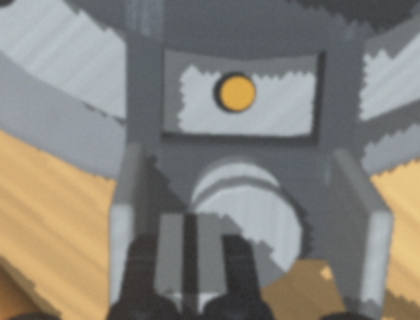

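The brass pin shows in the hole at crop (237,93), and the button is up. It has locked, so I'll back off the cheek and go straight up.

Request:
drive_tool(slide=[[0, 3, 0], [0, 7, 0], [0, 7, 0], [0, 7, -15], [0, 7, -40], [0, 7, -65], [0, 7, -90], [0, 7, -90], [0, 7, -90]], yaw=[0, 0, 0, 0, 0, 0, 0, 0, 0])

```text
t: 7.22
tool_pos: [0.4757, 0.0104, 0.1971]
tcp_rot: [0.937, 0.35, 0.002, 0.001]
wrist_force: [-0.8, -0.3, -0.3]
gripper_width: -0.0001
grip_force: 0.0
```

```bash
python3 look.py pics/l6.png
```

```text
7.2167 [0.47566677 0.01037901 0.19711414] r 0.12318319907636206 ang cw 0.8115926187861309 F [-0.76171545 -0.33052871 -0.31354318] -0.00011837324996725032
```

View pics/l6.png

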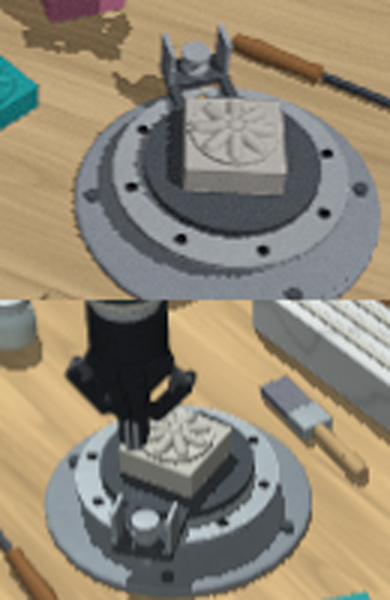

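The platter has turned one hole, the button is up, the carving is still in place and the gripper is clear. Handing in.

```bash
python3 -c "
from plant import env
print(env.close_job())"
```

```text
the job is handed in; nothing more can be done
None
```

I pressed the plunger right in, turned the platter 45° clockwise and let the pin spring up into the next hole; the last pictures show it locked, the carving still in place and the gripper clear, and the job was handed in at about 7 s.

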